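# Tare the bench balance through its guarded key well

### The job

Tare the balance with the beaker standing on its pan: push the grey shutter all the way to the right so that the round well is open, reach into the round well with a fingertip, press the sunken round key all the way down and keep it down for about a second, then let it up and push the shutter fully back to the left over the round well. Only push and press, pick nothing up; do not press the square key, and leave the beaker and the things round the balance where they stand.

Things in the scene. Friction and masses are not known exactly. Their poses are not given: they have to be found in the camera images.
- balance: White bench balance fixed to the worktop, 280 (x) x 300 (y) x 64 mm, yaw up to 0.3 rad either way; own x points from its front (robot side) to its back, y to its left, z up; origin under its centre on the worktop. Near its front a channel with two key wells runs along y; behind it lie a round pan and, at the back edge, a low display up to z 112 mm.
- round_well (a point): Centre of the mouth of the round tare well, 48 mm across, in the channel floor: balance frame (-85, +50, 48) mm. The channel is 60 mm wide (balance x -115 to -55), straight, runs along y over the full width and is open at both ends; its walls rise 16 mm above its floor, to z 64 mm.
- square_well (a point): Centre of the mouth of the square power well, 46 x 46 mm, in the same channel floor, to the right of the round one: balance frame (-85, -50, 48) mm.
- tare_key_top (a point): Centre of the top of the round tare key (32 mm across), at the bottom of the round well: balance frame (-85, +50, 33) mm, so 15 mm below the channel floor and 31 mm below the channel walls. Covered by the shutter at the start.
- tare_key (a joint): Travel of the round tare key in m: 0 up, 0.006 fully down (hard stop). A spring pushes it back; it takes 1.5 N to start and 4.5 N to be fully down.
- power_key_top (a point): Centre of the top of the square power key (30 x 30 mm) at the bottom of the square well: balance frame (-85, -50, 33) mm. Not to be pressed.
- power_key (a joint): Travel of the square power key in m: 0 up, 0.006 fully down; same spring.
- shutter (a joint): Position of the shutter in m, growing to the balance's right (-y): 0 = centred over the round well (left stop), 0.100 = centred over the square well (right stop). Starts between 0 and 0.02. Grey ribbed slab, 57 (x) x 90 (y) x 16 mm, lying in the channel, top level with the channel walls. It stays where it is left and takes about 1.5 N to slide.
- shutter_left_end (a point): Middle of the top edge of the shutter's left (+y) upright end face, which reaches 16 mm down to the channel floor. Push this face to the right, with a fingertip reaching down into the channel beside it, to uncover the round well.
- shutter_right_end (a point): The same at the shutter's right (-y) end face; push it to the left to cover the round well again.
- pan_centre (a point): Centre of the top of the round steel pan, 112 mm across: balance frame (+50, 0, 72) mm.
- beaker: Loose glass beaker, 56 mm across, 70 mm tall, standing on the pan within about 15 mm of its middle; origin at the centre of its underside. Must stay there.
- petri_dish: Loose Petri dish, 62 mm across, 14 mm high, on the worktop in front of the balance; origin at the centre of its underside. Leave alone.
- brown_bottle: Loose brown reagent bottle, 52 mm across, 110 mm tall, on the worktop to the left of the rear half of the balance; origin at the centre of its underside. Leave alone.
- tube_clip: Loose wooden tube clip, 175 mm long, 24 wide, 16 mm high, lying on the worktop to the right of the balance, beside it; origin at the centre of its underside. Leave alone.
Mind the look-alikes: they are no part of the job. There is more than one size of the beaker; the one meant has the size given above.

How it is judged:
On the way, in this order (a step that is already met when the one before it is completed fails the run):
1. the shutter is slid right until the round well is wholly open (value of joint shutter above 0.07 m), for 0.1 s.
2. the sunken round key is held down (value of joint tare_key above 0.0045 m), for 0.5 s.
At the end, for the whole second after the job is handed in: After the round key has been held down (at least 4.5 of its 6 mm for half a second) with the shutter open, the shutter is back at the left within 12 mm of its stop, both keys are up, and the beaker stands upright and still on the pan (value of joint shutter below 0.012 m and value of joint each of tare_key, power_key below 0.001 m and horizontal distance between beaker and pan_centre below 0.03 m and angle between beaker's own z axis and vertical below 0.1 rad and linear speed of beaker below 0.02 m/s); the robot touches nothing.
It fails at once if the square power key is pressed (value of joint power_key above 0.003 m).
It fails at once if the beaker is shifted or lifted by more than 12 mm (distance of beaker from where it was at the start of the episode above 0.012 m).
It fails at once if a bystander is shifted or lifted by more than 25 mm (distance of any of petri_dish, brown_bottle, tube_clip from where it was at the start of the episode above 0.025 m).
It also fails if it takes over 58 s, if anything falls off the work surface, if the arm or the gripper's body presses on something with over 40 N, if the wrist force passes 120 N, or if a joint passes its speed limit or range.

### The arm

A 7-joint arm with a two-finger parallel gripper is mounted at the origin on a cart in front of the work surface, level with it; the furniture and walls round the work are solid. World frame = base frame: x ahead of the robot, y to its left, z up, the work surface at z = 0. Lengths are in m, angles in rad, forces in N, time in s.
With the tool pointing down it reaches from about 0.425 to 0.925 m from the base axis. Payload 6.8 kg.
Tool frame: the origin (TCP) lies on the front face of the gripper's body, between the roots of the fingers; the fingertips stand 73 mm ahead of it and the grasp point (between the pads) lies 54 mm ahead of it; z points along the fingers, y is the line along which they close (so a half turn about z gives the same grasp; the last joint's range is limited). The gripper opens to 85 mm and grips with 20 to 120 N. Pads are 22 mm wide; open, the fingers measure 114 mm over their backs; the gripper's body (76 mm by 85 mm) begins 54 mm behind the grasp point. The pads swing forward as they close: fully open they stand 13 mm farther back than shut.
Start: joints at [1.075, 0.477, 0.022, 1.555, -0.011, 1.109, -0.083], TCP at [0.255, -0.625, 0.304] pointing down, gripper open.
Joint ranges: [-2.96, 2.96], [-0.34, 2.1], [-1.41, 1.46], [0.24, 2.44], [-1.37, 4.51], [0.17, 1.92], [-2.96, 2.96]. Speed limits (rad/s): [2.39, 2.39, 3.14, 3.14, 3.14, 3.14, 3.14].

### API

Orientations are given as a rotation vector (axis times angle).
In Python, from rig import r gives the robot as it stands. The module is installed in compiled form; this text tells all that it offers.
- The arm moves only by the tool move_arm, never from a script. Its argument "moves" is a list of rows, each a list of 3 entries, a list of its own where there are three numbers: the finger opening in m, from 0 to 0.0854, then the shift along the tool's x, y, z in m, then the turn, a rotation vector about the tool's x, y, z in rad. A call has 1 to 10 rows; each row is the pose to reach, as a shift and turn from the pose commanded when the call began, along the tool's axes at that moment; what a row does not reach only later rows make up. A row lasts 1/10 s, in which the tool goes at most 50 mm and 8.59 degrees, less where a joint would pass 70% of its speed; a pose out of reach is approached as far as the arm can. A call with a gripper value outside its range is refused whole. The fingers move at their own pace and stop on an object; "grip_force" is the grip in N (left out, the last holds). Time passes only in rows, so rows that repeat a pose let the fingers close. It gives the time, the measured TCP pose, the force, the opening and the grip force at its end, in the units of the state.
- r.state(): the state, without advancing time (a new reading comes with each control period).
- r.capture(name): name is "side" or "top"; returns the picture (400x640x3 uint8, red, green, blue); there is no depth.
- r.camera_params(name): a dict with "fx", "fy", "cx", "cy" (pixels), "pose" (4x4, takes a point from camera to world coordinates). Camera axes: x right, y up, looking along -z (the intrinsics and any distortion apply to the point x, -y, -z); pixel columns grow to the right and rows downward; lengths in m; the calibration is good to about 2 mm. A picture is of the moment at which its call begins. camera_params takes no time and is no camera call.
- r.job_done(): hands the job in; it is judged then, once.
Trained networks look in the newest picture that a camera, given by its name, has taken for a name from the list of things; names that differ only in an ending like _2 or _b are one class to them, and where a whole thing is asked for, a point or a joint stands for the part that bears it (a point fixed in the world has none). Each returns a list of dicts, best first, with "confidence" (0 to 1); they miss things now and then, are a little off and sometimes report something else, mostly with a low value. They report only what shows in the picture. A call takes as long as a camera call. They do not tell look-alikes from the thing itself.
- r.find_in(camera, thing): "rect" ([centre column, centre row, width, height] in pixels, round what is visible of it).
- r.trace(camera, thing): "pixels" (400x640 bool, what is visible of it) and "rect" ([centre column, centre row, width, height] in pixels, round what is visible of it).
The state is a dict: "t": time; "q": joint angles; "dq": joint speeds; "effort": joint torques, N m; "tool_pos": TCP position; "ee_rot": TCP orientation; "wrist_force": force on the tool from outside, world axes, zero at the start; "ft_torque": the same for the moment, N m; "grip_width": finger opening in m; "grip_force": force on a finger pad.
Only numpy, scipy, OpenCV 4.12 (cv2) and the standard library are available. Lean on these libraries where they do the work, as an engineer would, in place of code of your own. Each camera call takes 0.05 s, during which the arm holds its last target. There are 200 camera calls.

## Working session

There is one attempt and no reset: what is moved stays moved. The work goes in short steps, Python scripts to look and compute and a tool call to move; the robot and the scene stay as the last step left them, time stands still between calls to the robot, and variables do not carry over. Pictures are saved under pics/ and viewed, at most 10 in all, crops included, and the job is handed in when it is done.

Besides the shell and the picture viewer there is one more tool, called after "Emit:" as a command line: name --argument value ..., lists and objects as JSON in quotes. move_arm: Moves the arm, as the interface text tells. Its arguments: {"type":"object","properties":{"moves":{"type":"array","items":{"type":"array"}},"grip_force":{"type":"number"}},"required":["moves"]}

```bash
mkdir -p pics; cat > h.py <<'E'
import numpy as np, cv2
from rig import r
def proj(cam,P):
    c=r.camera_params(cam); T=np.linalg.inv(c['pose']); p=(T[:3,:3]@np.atleast_2d(P).T).T+T[:3,3]
    return np.c_[c['cx']+c['fx']*p[:,0]/-p[:,2], c['cy']+c['fy']*(-p[:,1])/-p[:,2]]
def unproj(cam,uv,z):
    c=r.camera_params(cam); T=c['pose']; d=T[:3,:3]@np.array([(uv[0]-c['cx'])/c['fx'],-(uv[1]-c['cy'])/c['fy'],-1]); o=T[:3,3]
    return o+d*(z-o[2])/d[2]
E
python3 - <<'E'
from h import *
for c in ('top','side'):
    im=r.capture(c); cv2.imwrite(f'pics/{c}0.png',im[:,:,::-1]); print(r.camera_params(c))
    for t in ['balance','shutter','pan_centre','beaker','petri_dish','brown_bottle','tube_clip','shutter_left_end','shutter_right_end']:
        print(c,t,[(np.round(d['rect']).tolist(),round(d['confidence'],2)) for d in r.find_in(c,t)][:3])
print(r.state())
E
```

```text
{'fx': 445.51031331144264, 'fy': 445.51031331144264, 'cx': 317.9219667509586, 'cy': 196.16261490571867, 'pose': array([[ 2.69116090e-02,  9.79633919e-01, -1.98980277e-01,
         3.95514831e-01],
       [-9.99619254e-01,  2.75856443e-02,  6.15489364e-04,
        -2.68322089e-02],
       [ 6.09195341e-03,  1.98887953e-01,  9.80003301e-01,
         1.12494622e+00],
       [ 0.00000000e+00,  0.00000000e+00,  0.00000000e+00,
         1.00000000e+00]])}
top balance [([307.0, 178.0, 136.0, 133.0], 0.83)]
top shutter [([290.0, 207.0, 38.0, 25.0], 0.56), ([326.0, 213.0, 10.0, 9.0], 0.26)]
top pan_centre [([308.0, 178.0, 140.0, 128.0], 0.87), ([291.0, 208.0, 40.0, 28.0], 0.75)]
top beaker [([444.0, 219.0, 41.0, 28.0], 0.94), ([318.0, 152.0, 23.0, 26.0], 0.56), ([421.0, 179.0, 22.0, 19.0], 0.53)]
top petri_dish [([286.0, 252.0, 29.0, 25.0], 0.91)]
top brown_bottle [([240.0, 131.0, 29.0, 30.0], 0.75), ([385.0, 195.0, 19.0, 68.0], 0.44)]
top tube_clip [([387.0, 194.0, 22.0, 68.0], 0.71)]
top shutter_left_end [([290.0, 208.0, 43.0, 30.0], 0.79), ([286.0, 253.0, 29.0, 22.0], 0.52)]
top shutter_ri
[... 1051 characters left out ...]
array([ 1.0748942 ,  0.47700586,  0.02237105,  1.55542039, -0.01151612,
        1.10929226, -0.0831051 ]), 'dq': array([-2.52053787e-04,  1.35855750e-03, -6.42580082e-04,  1.47210888e-03,
        7.62740474e-05,  1.37320414e-03,  2.91323707e-04]), 'effort': array([ 3.23028862e-04, -5.96328127e+01,  1.60697848e+00, -2.81541485e+01,
        1.25696854e-02,  1.60347456e-03,  1.86160953e-06]), 'tool_pos': array([ 0.25528057, -0.62487255,  0.30389478]), 'ee_rot': array([-3.08271294e+00, -6.05334328e-01, -6.29418663e-05]), 'wrist_force': array([ 0.9607918 , -0.11745905,  0.67888164]), 'ft_torque': array([-0.03477228,  0.00851599,  0.00558722]), 'grip_force': 0.0, 'grip_width': 0.08518792661987101}
```

View pics/top0.png

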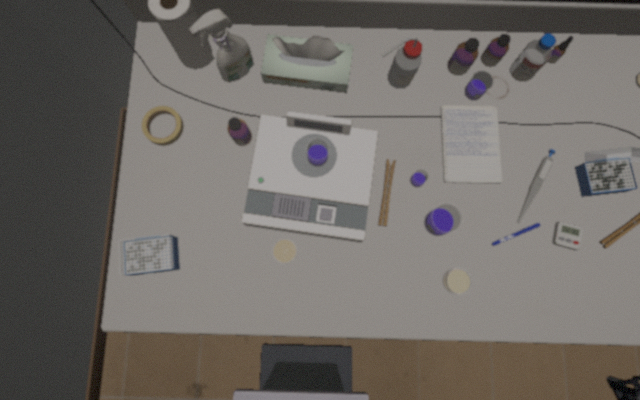

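View pics/side0.png

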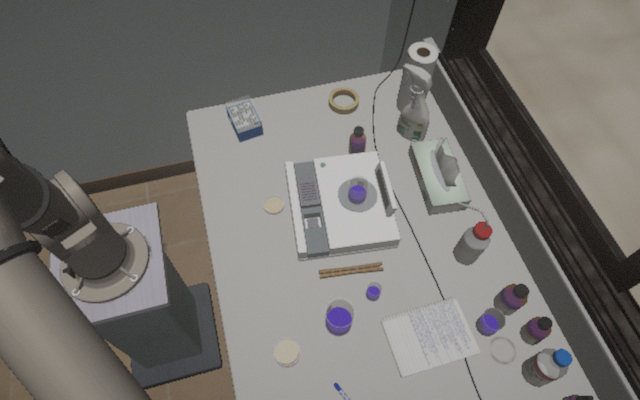

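The top view shows the white balance at about (310,178). The shutter is the ribbed slab at (291,207), with the square key open at (326,214). The beaker stands on the pan at (318,153); its look-alikes are at (441,221) and (419,179). A second dish at (458,281) is also a look-alike. Next I fit the balance pose.

```bash
cat >> h.py <<'E'
def bw(p,P):
    P=np.atleast_2d(P).astype(float)/1000; c,s=np.cos(p[2]),np.sin(p[2])
    return np.c_[p[0]+c*P[:,0]-s*P[:,1], p[1]+s*P[:,0]+c*P[:,1], P[:,2]]
E
cat > fit.py <<'E'
from h import *
from scipy.optimize import minimize
ms={c:(r.capture(c),r.trace(c,'balance')[0]['pixels'].astype(np.uint8)) for c in('top','side')}
S=4
# body only, without display: hull of box; mask filled hull
box=[(x,y,z) for x in(-140,140) for y in(-150,150) for z in(0,64)]
def sil(c,p):
    uv=proj(c,bw(p,box)); m=np.zeros((400*S,640*S),np.uint8)
    h=cv2.convexHull(((uv+.5)*S-.5).astype(np.float32)); cv2.fillConvexPoly(m,np.round(h*16).astype(np.int32),1,shift=4); return m
big={c:cv2.resize(m,None,fx=S,fy=S,interpolation=cv2.INTER_LINEAR) for c,(i,m) in ms.items()}
big={c:(cv2.resize(m.astype(np.float32),None,fx=S,fy=S)>.5) for c,(i,m) in ms.items()}
def cost(p,cs=('top','side')): return sum(np.logical_xor(sil(c,p)>0,big[c]).sum()/big[c].sum() for c in cs)
x0=unproj('top',(310,180),.06)
best=min((minimize(cost,[x0[0],x0[1],y],args=(cs,),method='Nelder-Mead',options=dict(initial_simplex=[[x0[0],x0[1],y],[x0[0]+.02,x0[1],y],[x0[0],x0[1]+.02,y],[x0[0],x0[1],y+.1]])) for y in(-.15,.0) for cs in [('top','side')]),key=lambda q:q.fun)
p=best.x; print(p,best.fun,[cost(p,(c,)) for c in ms])
for c in ms: 
    q=minimize(cost,p,args=((c,),),method='Nelder-Mead',options=dict(initial_simplex=[p,p+[.01,0,0],p+[0,.01,0],p+[0,0,.05]])); print(c,q.x,q.fun)
np.save('p.npy',p)
out=[]
for c,(u,v) in(('top',(310,178)),('side',(343,205))):
    K=6;a=66; im=ms[c][0][v-a:v+a,u-a:u+a,::-1]; im=cv2.resize(im,None,fx=K,fy=K,interpolation=cv2.INTER_CUBIC); im=cv2.convertScaleAbs(im,alpha=1.5)
    def pl(P,cl,closed=True):
        w=((proj(c,bw(p,P))-[u-a,v-a]+.5)*K).astype(np.int32); cv2.polylines(im,[w],closed,cl,1)
    pl([(-140,-150,64),(140,-150,64),(140,150,64),(-140,150,64)],(0,0,255))
    pl([(-115,-150,64),(-115,150,64)],(0,255,0)); pl([(-55,-150,64),(-55,150,64)],(0,255,0))
    pl([(-108,-73,48),(-62,-73,48),(-62,-27,48),(-108,-27,48)],(255,0,0))
    t=np.linspace(0,6.28,40); pl(np.c_[50+56*np.cos(t),56*np.sin(t),0*t+72],(255,0,255))
    out.append(im)
for c,o in zip(ms,out): cv2.imwrite(f'pics/fit_{c}.png',cv2.resize(o,(590,590)))
cv2.imwrite('pics/fit.png',np.hstack([cv2.resize(o,(400,400)) for o in out]))
E
python3 fit.py
```

```text
Traceback (most recent call last):
  File "fit.py", line 3, in <module>
    ms={c:(r.capture(c),r.trace(c,'balance')[0]['pixels'].astype(np.uint8)) for c in('top','side')}
                        ~~~~~~~~~~~~~~~~~~~~^^^
IndexError: list index out of range
```

```bash
python3 - <<'E'
s=open('fit.py').read()
s=s.replace("ms={c:(r.capture(c),r.trace(c,'balance')[0]['pixels'].astype(np.uint8)) for c in('top','side')}","""def tr(c):
    for k in range(6):
        im=r.capture(c); t=r.trace(c,'balance')
        if t and t[0]['rect'][2]>90: print(c,k,t[0]['rect'],t[0]['confidence']); return im,t[0]['pixels'].astype(np.uint8)
ms={c:tr(c) for c in('top','side')}""")
open('fit.py','w').write(s)
E
python3 fit.py
```

```text
top 0 [308.1, 177.1, 142.3, 131.5] 0.93
side 0 [343.6, 207.7, 113.7, 106.8] 0.87
[ 0.66435858 -0.00839924 -0.12242898] 0.19207210200758734 [np.float64(0.08193534451724387), np.float64(0.11013675749034346)]
top [ 0.66343404 -0.00831725 -0.12159951] 0.08083735330117359
side [ 0.66516579 -0.00836631 -0.12431639] 0.10914500469777638
```

View pics/fit_top.png

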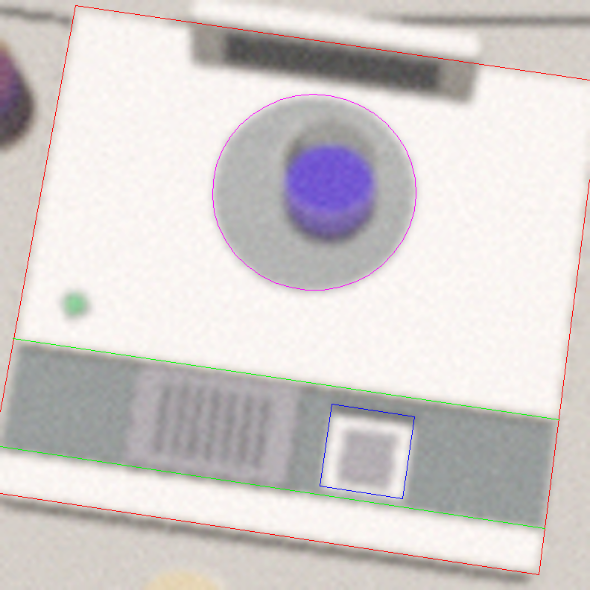

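View pics/fit_side.png

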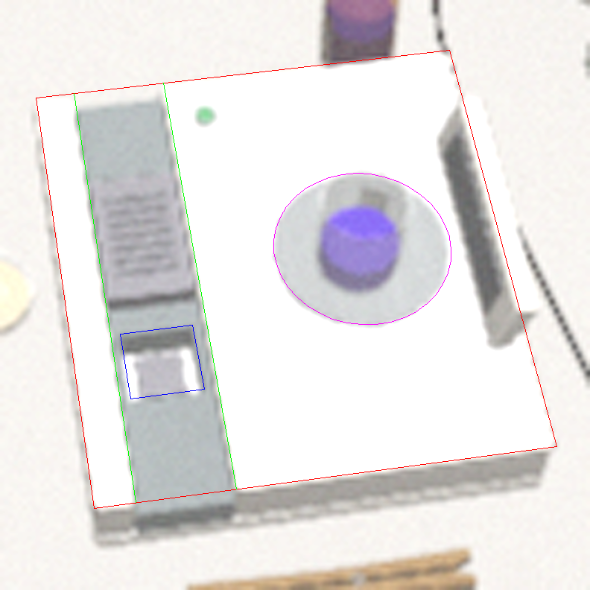

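The overlay matches the outline, channel, pan and square well in both views. The shutter's right end is about 15 mm left of the square well, and the beaker on the pan at (318,153) is the right one. I compute the waypoints next.

```bash
cat >> h.py <<'E'
from scipy.spatial.transform import Rotation as Ro
def to(P,pt=None,L=.073):
    """shift (tool axes) bringing closed fingertip to balance point P mm; tool y along balance y"""
    p=np.load('p.npy'); s=r.state(); R=Ro.from_rotvec(s['ee_rot']).as_matrix()
    w=bw(p,P)[0]+[0,0,L]; c,sn=np.cos(p[2]),np.sin(p[2]); best=None
    for k in(0,1,2,3):
        a=p[2]+k*np.pi/2; X=np.array([np.cos(a),np.sin(a),0]); Z=np.array([0,0,-1.]); G=np.c_[X,np.cross(Z,X),Z]
        t=Ro.from_matrix(R.T@G).as_rotvec()
        print(k,np.round(t,4)) if pt else None
        if k%2==0 and (best is None or np.linalg.norm(t)<np.linalg.norm(best)): best=t
    print(P,'shift',np.round(R.T@(w-s['tool_pos']),4),'turn',np.round(best,4))
def st():
    p=np.load('p.npy'); s=r.state(); R=Ro.from_rotvec(s['ee_rot']).as_matrix(); tip=s['tool_pos']+R[:,2]*.073
    c,sn=np.cos(p[2]),np.sin(p[2]); d=tip-[p[0],p[1],0]
    print('t',round(s['t'],2),'tip bal',np.round([1000*(c*d[0]+sn*d[1]),1000*(-sn*d[0]+c*d[1]),1000*tip[2]],1),'F',np.round(s['wrist_force'],2),'w',round(s['grip_width'],4),'q',np.round(s['q'],2))
E
python3 -c "
from h import *
st(); to((-85,127,200),1); to((-85,127,54)); s=r.state(); print(np.round(Ro.from_rotvec(s['ee_rot']).as_matrix(),3))
p=np.load('p.npy')
for c in('top',):
  im=r.capture(c)
  for s in (0,5,10,15,20): print(s,np.round(proj(c,bw(p,[(-85,95-s,64),(-85,5-s,64)])),1).tolist())
"
```

```text
t 1.3 tip bal [-330.8 -661.9  230.9] F [ 0.32 -0.9  -0.28] w 0.0853 q [ 1.07  0.48  0.02  1.56 -0.01  1.11 -0.08]
0 [-0.      0.      0.5102]
1 [-0.      0.     -1.0606]
2 [-0.     -0.     -2.6314]
3 [0.    0.    2.081]
(-85, 127, 200) shift [ 0.5997 -0.5684  0.0309] turn [-0.      0.      0.5102]
(-85, 127, 54) shift [ 0.5997 -0.5684  0.1769] turn [-0.      0.      0.5102]
[[ 0.926  0.378 -0.   ]
 [ 0.378 -0.926 -0.   ]
 [-0.    -0.    -1.   ]]
0 [[266.6, 202.6], [303.3, 208.1]]
5 [[268.6, 202.9], [305.4, 208.4]]
10 [[270.7, 203.2], [307.4, 208.7]]
15 [[272.7, 203.5], [309.5, 209.0]]
20 [[274.8, 203.8], [311.5, 209.3]]
```

Emit:
move_arm --moves '[[0.0,[0.036,-0.034,0.0],[0,0,0.03]],[0.0,[0.07,-0.067,0.0],[0,0,0.06]],[0.0,[0.105,-0.1,0.0],[0,0,0.09]],[0.0,[0.14,-0.133,0.0],[0,0,0.12]],[0.0,[0.175,-0.166,0.0],[0,0,0.15]],[0.0,[0.21,-0.2,0.0],[0,0,0.18]],[0.0,[0.245,-0.232,0.0],[0,0,0.21]],[0.0,[0.28,-0.265,0.0],[0,0,0.24]],[0.0,[0.315,-0.3,0.0],[0,0,0.27]],[0.0,[0.35,-0.332,0.0],[0,0,0.3]]]' --grip_force 40

```text
t: 2.35
tool_pos: [0.4542, -0.1831, 0.3043]
ee_rot: [3.138, 0.136, 0.001]
wrist_force: [1.4, -1.1, -0.6]
grip_width: 0.0002
grip_force: 0.0
```

```bash
python3 -c "
from h import *
st(); to((-85,127,150))"
```

```text
t 2.35 tip bal [-187.2 -199.1  231.3] F [ 1.42 -1.06 -0.65] w 0.0002 q [ 0.42  0.18 -0.18  1.98  0.04  0.99 -1.27]
(-85, 127, 150) shift [ 0.1677 -0.2978  0.0813] turn [ 0.0003 -0.0008  0.2091]
```

Emit:
move_arm --moves '[[0.0,[0.02,-0.037,0.0],[0,0,0.03]],[0.0,[0.041,-0.074,0.0],[0,0,0.06]],[0.0,[0.062,-0.111,0.0],[0,0,0.09]],[0.0,[0.083,-0.148,0.0],[0,0,0.12]],[0.0,[0.104,-0.185,0.0],[0,0,0.15]],[0.0,[0.125,-0.222,0.0],[0,0,0.18]],[0.0,[0.146,-0.26,0.02],[0,0,0.209]],[0.0,[0.168,-0.298,0.05],[0,0,0.209]],[0.0,[0.168,-0.298,0.081],[0,0,0.209]],[0.0,[0.168,-0.298,0.081],[0,0,0.209]]]'

```text
t: 3.35
tool_pos: [0.5926, 0.1273, 0.2185]
ee_rot: [3.134, -0.186, -0.013]
wrist_force: [0.4, -1.4, 0.2]
grip_width: 0.0003
grip_force: 0.0
```

```bash
python3 -c "
from h import *
st(); to((-85,127,54))
out=[]
for c,(u,v),a in(('top',(300,180),66),('side',(325,190),66)):
    im=r.capture(c)[v-a:v+a,u-a:u+a,::-1]; out.append(cv2.convertScaleAbs(cv2.resize(im,(400,400),interpolation=2),alpha=1.5))
cv2.imwrite('pics/a.png',np.hstack(out))"
```

```text
t 3.35 tip bal [-88.4 125.7 145.5] F [ 0.38 -1.36  0.15] w 0.0003 q [-0.09  0.48 -0.29  1.78  0.17  0.91 -2.15]
(-85, 127, 54) shift [ 0.0035 -0.0013  0.0914] turn [0.0026 0.0079 0.0041]
```

View pics/a.png

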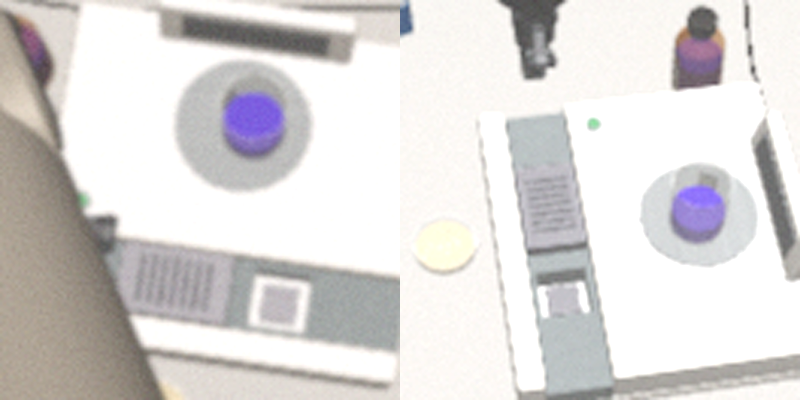

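The gripper is closed above the left end of the channel (side crop at about (537,70)). The beaker and shutter have not moved. I lower it gently.

Emit:
move_arm --moves '[[0.0,[0.002,0.0,0.02],[0,0,0]],[0.0,[0.003,0.0,0.04],[0,0,0]],[0.0,[0.003,0.0,0.055],[0,0,0]],[0.0,[0.003,0.0,0.065],[0,0,0]],[0.0,[0.003,0.0,0.07],[0,0,0]],[0.0,[0.003,0.0,0.07],[0,0,0]]]'

```text
t: 4.05
tool_pos: [0.5979, 0.1258, 0.1529]
ee_rot: [3.136, -0.191, -0.0]
wrist_force: [-1.3, 0.5, 0.2]
grip_width: -0.0002
grip_force: 0.0
```

```bash
python3 -c "
from h import *
st(); to((-85,127,54))"
```

```text
t 4.05 tip bal [-82.3 125.   79.9] F [-1.3   0.52  0.22] w -0.0002 q [-0.1   0.56 -0.27  1.82  0.21  0.79 -2.18]
(-85, 127, 54) shift [-0.0027 -0.002   0.0259] turn [0.0002 0.0001 0.0009]
```

Emit:
move_arm --moves '[[0.0,[-0.003,-0.002,0.008],[0,0,0]],[0.0,[-0.003,-0.002,0.014],[0,0,0]],[0.0,[-0.003,-0.002,0.02],[0,0,0]],[0.0,[-0.003,-0.002,0.026],[0,0,0]],[0.0,[-0.003,-0.002,0.026],[0,0,0]]]'

```text
t: 4.55
tool_pos: [0.5947, 0.1282, 0.1258]
ee_rot: [3.135, -0.19, -0.002]
wrist_force: [-0.4, -0.6, -0.2]
grip_width: -0.0001
grip_force: 0.0
```

```bash
python3 -c "
from h import *
st(); to((-85,40,54))"
```

```text
t 4.55 tip bal [-85.9 127.   52.8] F [-0.35 -0.56 -0.21] w -0.0001 q [-0.12  0.6  -0.26  1.84  0.22  0.74 -2.19]
(-85, 40, 54) shift [ 0.0007  0.0871 -0.0011] turn [0.0007 0.0015 0.0013]
```

Emit:
move_arm --moves '[[0.0,[0.001,0.012,-0.001],[0,0,0]],[0.0,[0.001,0.024,-0.001],[0,0,0]],[0.0,[0.001,0.034,-0.001],[0,0,0]],[0.0,[0.001,0.044,-0.001],[0,0,0]],[0.0,[0.001,0.054,-0.001],[0,0,0]],[0.0,[0.001,0.064,-0.001],[0,0,0]],[0.0,[0.001,0.074,-0.001],[0,0,0]],[0.0,[0.001,0.084,-0.001],[0,0,0]],[0.0,[0.001,0.094,-0.001],[0,0,0]],[0.0,[0.001,0.1,-0.001],[0,0,0]]]'

```text
t: 5.55
tool_pos: [0.5843, 0.0276, 0.1281]
ee_rot: [3.135, -0.192, 0.001]
wrist_force: [2.2, 1.8, 2.3]
grip_width: 0.0001
grip_force: 1.0
```

```bash
python3 -c "
from h import *
st(); to((-85,9,54))"
```

```text
t 5.55 tip bal [-83.8  25.9  55.1] F [2.17 1.8  2.31] w 0.0001 q [ 0.05  0.56 -0.26  1.89  0.22  0.71 -2.03]
(-85, 9, 54) shift [-0.0011  0.017   0.0011] turn [ 0.0004 -0.0006  0.0003]
```

Emit:
move_arm --moves '[[0.0,[-0.001,0.006,0.001],[0,0,0]],[0.0,[-0.001,0.01,0.001],[0,0,0]],[0.0,[-0.001,0.014,0.001],[0,0,0]],[0.0,[-0.001,0.017,0.001],[0,0,0]],[0.0,[-0.001,0.018,0.001],[0,0,0]],[0.0,[-0.001,0.018,0.001],[0,0,0]]]'

```text
t: 6.15
tool_pos: [0.5807, 0.011, 0.1268]
ee_rot: [3.136, -0.191, -0.001]
wrist_force: [0.6, -0.3, 1.9]
grip_width: 0.0004
grip_force: 0.4
```

```bash
python3 -c "
from h import *
st(); to((-85,50,54))
out=[]
for c,(u,v),a in(('top',(300,200),66),('side',(325,200),66)):
    im=r.capture(c)[v-a:v+a,u-a:u+a,::-1]; out.append(cv2.convertScaleAbs(cv2.resize(im,(400,400),interpolation=2),alpha=1.5))
cv2.imwrite('pics/b.png',np.hstack(out))"
```

```text
t 6.15 tip bal [-85.4   9.   53.8] F [ 0.55 -0.27  1.87] w 0.0004 q [ 0.08  0.56 -0.26  1.9   0.22  0.7  -2.01]
(-85, 50, 54) shift [ 0.0004 -0.0409 -0.0002] turn [0.0003 0.0005 0.001 ]
```

View pics/b.png

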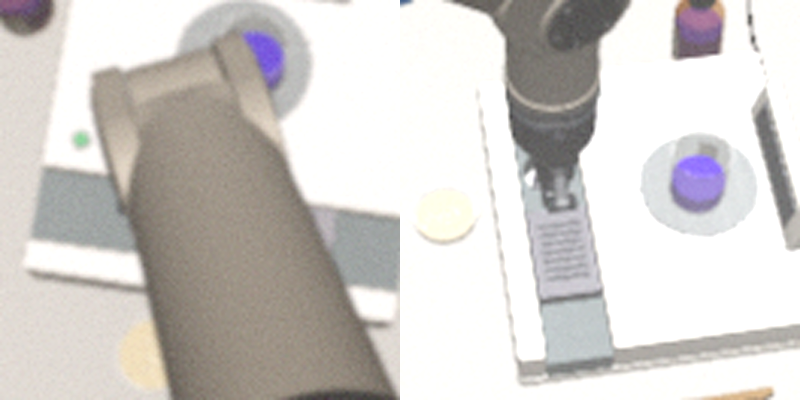

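The side crop shows the shutter covering the square well, and the round well's rim is visible behind the finger. I push on until the force shows the stop.

Emit:
move_arm --moves '[[0.0,[0.0,0.003,0.0],[0,0,0]],[0.0,[0.0,0.005,0.0],[0,0,0]],[0.0,[0.0,0.006,0.0],[0,0,0]],[0.0,[0.0,0.006,0.0],[0,0,0]]]'

```text
t: 6.65
tool_pos: [0.5801, 0.008, 0.1268]
ee_rot: [-3.133, 0.187, -0.0]
wrist_force: [0.8, 8.2, -1.0]
grip_width: 0.0004
grip_force: 3.4
```

```bash
python3 -c "
from h import *
st(); p=np.load('p.npy'); r.capture('side'); w=unproj('side',(314.5,232),.064)-[p[0],p[1],0]; print('right end y',-np.sin(p[2])*w[0]+np.cos(p[2])*w[1]); to((-85,50,54))"
```

```text
t 6.65 tip bal [-85.6   6.3  53.8] F [ 0.85  8.16 -0.96] w 0.0004 q [ 0.09  0.56 -0.27  1.91  0.21  0.7  -2.  ]
right end y -0.09757286644904345
(-85, 50, 54) shift [ 0.0008 -0.0439 -0.0001] turn [-0.0033  0.0001  0.0034]
```

Emit:
move_arm --moves '[[0.0,[0.001,-0.015,-0.002],[0,0,0]],[0.0,[0.001,-0.03,-0.002],[0,0,0]],[0.0,[0.001,-0.042,-0.002],[0,0,0]],[0.0,[0.001,-0.047,-0.002],[0,0,0]],[0.0,[0.001,-0.047,-0.002],[0,0,0]],[0.0,[0.001,-0.047,-0.002],[0,0,0]]]'

```text
t: 7.3
tool_pos: [0.5868, 0.0514, 0.1288]
ee_rot: [3.135, -0.19, -0.0]
wrist_force: [0.1, -0.0, -0.2]
grip_width: 0.0001
grip_force: 0.0
```

```bash
python3 -c "
from h import *
st(); to((-85,50,36))"
```

```text
t 7.3 tip bal [-84.3  49.8  55.8] F [ 0.05 -0.03 -0.23] w 0.0001 q [ 0.01  0.57 -0.27  1.88  0.22  0.72 -2.07]
(-85, 50, 36) shift [-0.0007 -0.0002  0.0198] turn [0.0007 0.0002 0.0011]
```

Emit:
move_arm --moves '[[0.0,[-0.001,0.0,0.006],[0,0,0]],[0.0,[-0.001,0.0,0.012],[0,0,0]],[0.0,[-0.001,0.0,0.017],[0,0,0]],[0.0,[-0.001,0.0,0.02],[0,0,0]],[0.0,[-0.001,0.0,0.023],[0,0,0]],[0.0,[-0.001,0.0,0.024],[0,0,0]],[0.0,[-0.001,0.0,0.024],[0,0,0]]]'

```text
t: 8.0
tool_pos: [0.5858, 0.0518, 0.1048]
ee_rot: [3.136, -0.19, -0.001]
wrist_force: [-1.9, -0.9, 2.1]
grip_width: 0.0
grip_force: 0.9
```

```bash
python3 -c "
from h import *
st(); to((-85,50,27))"
```

```text
t 8.0 tip bal [-85.4  50.1  31.8] F [-1.88 -0.85  2.13] w 0.0 q [-0.    0.6  -0.25  1.89  0.23  0.67 -2.09]
(-85, 50, 27) shift [0.0003 0.0001 0.0048] turn [0.0003 0.0004 0.0012]
```

Emit:
move_arm --moves '[[0.0,[0,0,0.002],[0,0,0]],[0.0,[0,0,0.004],[0,0,0]],[0.0,[0,0,0.006],[0,0,0]],[0.0,[0,0,0.007],[0,0,0]],[0.0,[0,0,0.008],[0,0,0]],[0.0,[0,0,0.008],[0,0,0]],[0.0,[0,0,0.008],[0,0,0]]]'

```text
t: 8.7
tool_pos: [0.5861, 0.052, 0.0993]
ee_rot: [3.135, -0.191, 0.001]
wrist_force: [-8.9, -1.8, 25.5]
grip_width: 0.0
grip_force: 13.0
```

```bash
python3 -c "
from h import *
st()"
```

```text
t 8.7 tip bal [-85.   50.3  26.3] F [-8.95 -1.8  25.47] w 0.0 q [-0.    0.61 -0.25  1.9   0.24  0.66 -2.09]
```

The key is at its hard stop. I ease off slightly and hold for a second.

Emit:
move_arm --moves '[[0.0,[0,0,-0.001],[0,0,0]],[0.0,[0,0,-0.001],[0,0,0]],[0.0,[0,0,-0.001],[0,0,0]],[0.0,[0,0,-0.001],[0,0,0]],[0.0,[0,0,-0.001],[0,0,0]],[0.0,[0,0,-0.001],[0,0,0]],[0.0,[0,0,-0.001],[0,0,0]],[0.0,[0,0,-0.001],[0,0,0]],[0.0,[0,0,-0.001],[0,0,0]],[0.0,[0,0,-0.001],[0,0,0]]]'

```text
t: 9.7
tool_pos: [0.586, 0.0519, 0.0995]
ee_rot: [3.135, -0.19, 0.001]
wrist_force: [-6.4, -1.4, 17.8]
grip_width: -0.0
grip_force: 8.9
```

Emit:
move_arm --moves '[[0.0,[0,0,-0.006],[0,0,0]],[0.0,[0,0,-0.016],[0,0,0]],[0.0,[0,0,-0.03],[0,0,0]],[0.0,[0,0,-0.05],[0,0,0]],[0.0,[0,0,-0.068],[0,0,0]],[0.0,[0,0,-0.08],[0,0,0]],[0.0,[0,0,-0.08],[0,0,0]]]'

```text
t: 10.4
tool_pos: [0.587, 0.0522, 0.1801]
ee_rot: [-3.135, 0.19, -0.006]
wrist_force: [0.9, -0.1, -0.5]
grip_width: 0.0004
grip_force: 0.0
```

```bash
python3 -c "
from h import *
st(); to((-85,-128,110));to((-85,-128,54))"
```

```text
t 10.4 tip bal [-83.9  50.8 107.1] F [ 0.87 -0.11 -0.49] w 0.0004 q [ 0.03  0.5  -0.29  1.86  0.19  0.81 -2.05]
(-85, -128, 110) shift [-0.001   0.1787 -0.0031] turn [-0.001  -0.0037  0.0011]
(-85, -128, 54) shift [-0.0012  0.1787  0.0529] turn [-0.001  -0.0037  0.0011]
```

Emit:
move_arm --moves '[[0.0,[0,0.02,0],[0,0,0]],[0.0,[0,0.045,0],[0,0,0]],[0.0,[0,0.075,0],[0,0,0]],[0.0,[0,0.105,0],[0,0,0]],[0.0,[0,0.135,0],[0,0,0]],[0.0,[0,0.16,0],[0,0,0]],[0.0,[-0.001,0.175,0],[0,0,0]],[0.0,[-0.001,0.179,0.0],[0,0,0]],[0.0,[-0.001,0.179,0.01],[0,0,0]],[0.0,[-0.001,0.179,0.015],[0,0,0]]]'

```text
t: 11.4
tool_pos: [0.5631, -0.1238, 0.1618]
ee_rot: [-3.135, 0.187, 0.001]
wrist_force: [0.2, -0.6, -0.6]
grip_width: 0.0
grip_force: 0.0
```

```bash
python3 -c "
from h import *
st(); to((-85,-128,54))"
```

```text
t 11.4 tip bal [ -86.4 -126.8   88.8] F [ 0.21 -0.58 -0.62] w 0.0 q [ 0.31  0.5  -0.26  1.9   0.18  0.76 -1.74]
(-85, -128, 54) shift [0.0014 0.0011 0.0348] turn [-0.001   0.001   0.0033]
```

Emit:
move_arm --moves '[[0.0,[0.001,0.001,0.01],[0,0,0]],[0.0,[0.001,0.001,0.018],[0,0,0]],[0.0,[0.001,0.001,0.025],[0,0,0]],[0.0,[0.001,0.001,0.031],[0,0,0]],[0.0,[0.001,0.001,0.034],[0,0,0]],[0.0,[0.001,0.001,0.034],[0,0,0]]]'

```text
t: 12.0
tool_pos: [0.5639, -0.1267, 0.1284]
ee_rot: [-3.136, 0.19, 0.001]
wrist_force: [0.2, 0.4, 0.3]
grip_width: 0.0003
grip_force: 0.0
```

```bash
python3 -c "
from h import *
st(); to((-85,-20,54))"
```

```text
t 12.0 tip bal [ -85.3 -129.7   55.4] F [0.22 0.38 0.32] w 0.0003 q [ 0.3   0.55 -0.24  1.91  0.2   0.7  -1.75]
(-85, -20, 54) shift [ 0.0004 -0.1097  0.0014] turn [-0.      0.0007  0.0013]
```

Emit:
move_arm --moves '[[0.0,[0,-0.012,0.001],[0,0,0]],[0.0,[0,-0.024,0.001],[0,0,0]],[0.0,[0,-0.036,0.001],[0,0,0]],[0.0,[0,-0.047,0.001],[0,0,0]],[0.0,[0,-0.058,0.001],[0,0,0]],[0.0,[0,-0.069,0.001],[0,0,0]],[0.0,[0,-0.08,0.001],[0,0,0]],[0.0,[0,-0.091,0.001],[0,0,0]],[0.0,[0,-0.102,0.001],[0,0,0]],[0.0,[0,-0.11,0.001],[0,0,0]]]'

```text
t: 13.0
tool_pos: [0.5776, -0.0162, 0.128]
ee_rot: [-3.136, 0.189, -0.0]
wrist_force: [-0.3, -2.3, 1.2]
grip_width: -0.0002
grip_force: 1.1
```

```bash
python3 -c "
from h import *
st(); to((-85,-7,55))"
```

```text
t 13.0 tip bal [-85.1 -18.3  55. ] F [-0.27 -2.26  1.21] w -0.0002 q [ 0.11  0.55 -0.25  1.91  0.2   0.7  -1.95]
(-85, -7, 55) shift [ 0.0002 -0.0113 -0.    ] turn [-0.0004 -0.0001  0.0019]
```

Emit:
move_arm --moves '[[0.0,[0,-0.005,0],[0,0,0]],[0.0,[0,-0.009,0],[0,0,0]],[0.0,[0,-0.012,0],[0,0,0]],[0.0,[0,-0.014,0],[0,0,0]],[0.0,[0,-0.014,0],[0,0,0]]]'

```text
t: 13.5
tool_pos: [0.5789, -0.0058, 0.1279]
ee_rot: [3.133, -0.193, -0.001]
wrist_force: [-0.6, -6.2, 4.2]
grip_width: 0.0003
grip_force: 3.3
```

```bash
python3 -c "
from h import *
st()"
```

```text
t 13.5 tip bal [-85.2  -8.1  54.9] F [-0.61 -6.17  4.2 ] w 0.0003 q [ 0.09  0.56 -0.25  1.91  0.2   0.7  -1.97]
```

The force of about 6 N shows the left stop. I back off and lift clear.

Emit:
move_arm --moves '[[0.0,[0,0.006,0],[0,0,0]],[0.0,[0,0.012,-0.003],[0,0,0]],[0.0,[0,0.012,-0.02],[0,0,0]],[0.0,[0,0.012,-0.05],[0,0,0]],[0.0,[0,0.012,-0.085],[0,0,0]],[0.0,[0,0.012,-0.12],[0,0,0]],[0.0,[-0.03,0.03,-0.15],[0,0,0]],[0.0,[-0.04,0.07,-0.15],[0,0,0]],[0.0,[-0.04,0.11,-0.15],[0,0,0]],[0.0,[-0.04,0.15,-0.15],[0,0,0]]]'

```text
t: 14.5
tool_pos: [0.5206, -0.1489, 0.2786]
ee_rot: [-3.136, 0.189, -0.002]
wrist_force: [0.5, -0.5, -0.5]
grip_width: -0.0005
grip_force: 0.0
```

Emit:
move_arm --moves '[[0.0,[-0.01,0.04,0],[0,0,0]],[0.0,[-0.01,0.08,0],[0,0,0]],[0.0,[-0.01,0.12,0],[0,0,0]],[0.0,[-0.01,0.14,0],[0,0,0]],[0.0,[-0.01,0.14,0],[0,0,0]]]'

```text
t: 15.0
tool_pos: [0.4929, -0.2894, 0.2778]
ee_rot: [3.134, -0.2, -0.0]
wrist_force: [-0.2, 0.2, -0.1]
grip_width: 0.0001
grip_force: 0.0
```

```bash
python3 -c "
from h import *
st()
p=np.load('p.npy');out=[]
for c,(u,v),a in(('top',(300,190),66),('side',(335,200),66)):
    im=r.capture(c)[v-a:v+a,u-a:u+a,::-1]; im=cv2.convertScaleAbs(cv2.resize(im,(400,400),interpolation=2),alpha=1.5)
    for y in(95,5): cv2.polylines(im,[((proj(c,bw(p,[(-113,y,64),(-57,y,64)]))-[u-a,v-a]+.5)*400/132).astype(np.int32)],False,(0,0,255),1)
    out.append(im)
cv2.imwrite('pics/c.png',np.hstack(out))"
```

```text
t 15.0 tip bal [-135.8 -299.9  204.8] F [-0.19  0.24 -0.09] w 0.0001 q [ 0.56  0.34 -0.17  1.83  0.07  0.98 -1.34]
```

View pics/c.png

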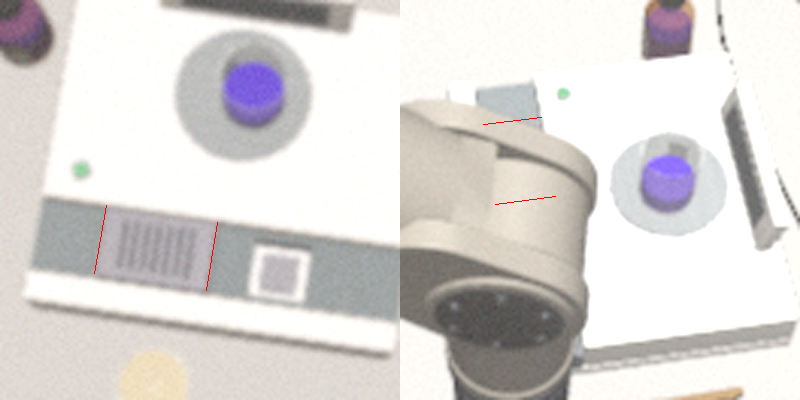

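In the top crop the shutter spans (97–216, 245) and matches the drawn lines for its left stop. The beaker has not moved and the arm is clear.

```bash
python3 -c "
from h import *
print(r.job_done())"
```

```text
the job is handed in; nothing more can be done
None
```

I tared the balance and handed the job in: the round key was held on its stop for about a second, the shutter is back at its left stop, and the beaker stands where it was; the hand-in gave no verdict.

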